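# Change the measuring cell of the cellar's gas analyser

## Robot

A 6-joint arm with a two-finger parallel gripper is mounted at the origin on the work surface. World frame = base frame: x ahead of the robot, y to its left, z up, the work surface at z = 0. Lengths are in mm, angles in rad, forces in N, time in s.
With the tool pointing down it reaches from about 300 to 875 mm from the base axis. Payload 6.4 kg.
Tool frame: the origin (TCP) lies midway between the tips of the shut fingers; the grasp point (between the pads) lies 19 mm behind it; z points along the fingers, y is the line along which they close (so a half turn about z gives the same grasp; the last joint's range is limited). The gripper opens to 85 mm and grips with 20 to 120 N. Pads are 22 mm wide; open, the fingers measure 114 mm over their backs; the gripper's body (76 mm by 85 mm) begins 54 mm behind the grasp point. The pads swing forward as they close: fully open they stand 13 mm farther back than shut.
Start: joints at [-1.45, 0.181, 1.607, -0, 1.354, -0.206], TCP at [184.599, -544.577, 231.288] pointing down, gripper open.
Joint ranges: [-2.99, 2.99], [-0.89, 2.07], [0.3, 2.58], [-1.14, 4.28], [0, 2.63], [-3.12, 3.12]. Speed limits (rad/s): [2.57, 2.57, 3.01, 3.14, 3.14, 3.14].

## Interface

Orientations are given as a 3x3 rotation matrix whose columns are the frame's x, y, z axes.
In Python, from plant import bot gives the robot as it stands.
- The arm moves only by the tool drive_tool, never from a script. Its argument "rows" is a list that holds one entry, the list of rows, each a list of 7 numbers: the turn, a rotation vector about the tool's x, y, z in units of 5 degrees (1.0 is 5 degrees), then the shift along the tool's x, y, z in cm, then the closure, from 0 (fully open) to 1 (shut). A call has 1 to 8 rows; each row shifts and turns the commanded pose from where the row before left it, along the tool's axes as they then stand; what a row does not reach is not made up. A row lasts 1/10 s, in which the tool goes at most 50 mm and 8.59 degrees, less where a joint would pass 70% of its speed; a pose out of reach is approached as far as the arm can. A call is refused whole if a number of a shift passes 5 or a number of a turn 1, either way. A call with a gripper value outside its range is refused whole. The fingers move at their own pace and stop on an object; "force" is the grip in N (left out, the last holds). Time passes only in rows, so rows that do not move let the fingers close. It gives the time, the measured TCP pose, the force, the opening and the grip force at its end, in the units of the state.
- bot.observe(): the state, without advancing time (a new reading comes with each control period).
- bot.read_camera(name): name is "side" or "top" or "wrist"; returns a dict with "pixels" (420x560x3 uint8, blue, green, red), "K" (3x3 intrinsics, pixels), "camera_from_world" (4x4, takes a point from world to camera coordinates). Camera axes: x right, y down, z forward; pixel columns grow to the right and rows downward; lengths in mm; the calibration is good to about 2 mm. A picture is of the moment at which its call begins. There is no depth.
- bot.job_done(): hands the job in; it is judged then, once.
Trained networks look in a picture, given as the dict that the camera call returned (one of the last four; its "shot" number tells which), for a name from the list of things; names that differ only in an ending like _2 or _b are one class to them, and where a whole thing is asked for, a point or a joint stands for the part that bears it (a point fixed in the world has none). Each returns a list of dicts, best first, with "confidence" (0 to 1); they miss things now and then, are a little off and sometimes report something else, mostly with a low value. They report only what shows in the picture. A call takes as long as a camera call.
- bot.recognise(picture, target): "extent" ([centre column, centre row, width, height] in pixels, round what is visible of it).
- bot.cut_out(picture, target): "region" (420x560 bool, what is visible of it) and "extent" ([centre column, centre row, width, height] in pixels, round what is visible of it).
The state is a dict: "clock": time; "joint_pos": joint angles; "qvel": joint speeds; "effort": joint torques, N m; "position": TCP position; "tcp_rot": TCP orientation; "wrist_force": force on the tool from outside, world axes, zero at the start; "ft_torque": the same for the moment, N m; "width": finger opening in mm; "gripper_force": force on a finger pad.
Only numpy, scipy, OpenCV 4.12 (cv2) and the standard library are available. Lean on these libraries where they do the work, as an engineer would, in place of code of your own. Each camera call takes 0.05 s, during which the arm holds its last target. There are 200 camera calls.

## Task

The flat measuring cell in the gas analyser is used up: push it down to free its push-push catch so that it pops up, lift it out and stand it in the free pocket of the white cell rack. Then take the fresh flat cell of the same shape from the rack, slide it into the empty bay and press it down until the catch holds it, and leave it there. Feel your way with light pressure, never force a cell against the bay, and leave the other things as they stand.

Things in the scene. Friction and masses are not known exactly. Their poses are not given: they have to be found in the camera images.
- analyser: gas analyser, pale box 220 (x) x 200 (y) x 115 mm high, fixed to the bench; origin at the centre of its underside, z up. Flat deck on top, 115 mm up, with the cell bay. On the deck a display strip (up to 15 mm high) lies 50 to 97 mm from the origin towards -x, and a small filter 12 mm high stands 53 mm (x) and 72 mm (y) from the bay's centre.
- bay_mouth (a point): centre of the bay's opening, level with the deck, 30 mm to +x of the analyser's origin, same axes. Shaft 42.6 (x) x 26.6 mm (y): 1.3 mm play on each side of a cell; a steep bevel 3.5 mm wide and 6 mm deep round the mouth. A cell goes in upright from above, either way round, its 40 mm side along the analyser's x.
- sled (a joint): travel (m) of the sprung sled under the cell, 0 = up (ejected: the cell's top is 42 mm above the deck), growing as it is pushed down. The catch holds it at about 0.020 (cell's top 22 mm above the deck). To catch or to free it, push to the stop, then let go: caught it backs up to 0.020, freed it rises to 0 within a second. The stop lies anywhere from 0.029 to 0.039: bays differ, it must be felt.
- cell_seat: the sled's 40 x 24 mm plate on which the cell stands; origin at the centre of its top face, axes as the analyser's. Pushing a cell down takes about 8 N at the top of the travel, 10 to 12.5 N just before the stop; there the force climbs steeply (8 N per mm). 14 to 17 N felt on the cell's top at the stop works the catch; more than 20 N harms the cell. Push slowly (20 mm/s or less). The catch changes over on every full push.
- spent: the used-up flat cell, grey block with a black ribbed cap, 40 (x) x 24 (y) x 75 mm (z), about 0.11 kg; starts caught in the analyser's bay. Origin at the centre of its underside, z up to its cap.
- fresh: the fresh flat cell, same shape and size as the spent one; starts upright in one of the rack's pockets. Origin at the centre of its underside, z up.
- rack: white cell rack, block 200 (x) x 62 (y) x 45 mm high, fixed to the bench; origin at the centre of its underside. Three rectangular pockets in a row along its x axis, 62 mm apart, each 46 (x) x 30 mm (y) wide with its floor 13 mm up (32 mm deep): a flat cell stands in it upright with 3 mm play on each side and 43 mm out of the rack.
- pocket0 (a point): centre of the floor of the pocket at the rack's -x end, axes as the rack's. The pocket without a cell is the free one.
- pocket1 (a point): centre of the floor of the middle pocket
- pocket2 (a point): centre of the floor of the pocket at the rack's +x end
- round_cell: a round cell of another instrument, 26 mm diameter, 68 mm high, in one of the rack's pockets; not wanted. Origin at the centre of its underside.
- bung_a: rubber bung, 34 mm diameter, 30 mm high, between analyser and rack; bystander, origin under its centre
- bung_b: rubber bung, 28 mm diameter, 28 mm high, between analyser and rack; bystander, origin under its centre
- sample_bottle: small brown bottle, 44 mm diameter, 95 mm high, between analyser and rack; bystander, origin under its centre
- salt_jar: glass jar with steel lid, 52 mm diameter, 60 mm high, on the rack's +y side; bystander, origin under its centre
- airlock: glass airlock standing on its cork, 42 mm diameter at the foot, 128 mm high, on the analyser's -y side; bystander, origin under the cork's centre
- beaker: glass beaker, 68 mm diameter, 85 mm high, on the analyser's -y side; bystander, origin under its centre

How it is judged:
By the outcome, as a careful person would: the job done as asked, in the order asked, and still so for the second after the job is handed in, with the robot touching nothing.
It also fails if it takes over 66 s, if anything falls off the work surface, if the arm or the gripper's body presses on something with over 40 N, if the wrist force passes 120 N, or if a joint passes its speed limit or range.

## Working session

There is one attempt and no reset: what is moved stays moved. The work goes in short steps, Python scripts to look and compute and a tool call to move; the robot and the scene stay as the last step left them, time stands still between calls to the robot, and variables do not carry over. Pictures are saved under pics/ and viewed, at most 10 in all, crops included, and the job is handed in when it is done.

Besides the shell and the picture viewer there is one more tool, called after "Request:" as name(argument=value, ...) on one line, values as JSON. drive_tool: Moves the arm, as the interface text tells. Its arguments: {"type":"object","properties":{"rows":{"type":"array","items":{"type":"array","items":{"type":"array","items":{"type":"number"}}}},"force":{"type":"number"}},"required":["rows"]}

```bash
ls; mkdir -p pics; python3 - <<'E'
from plant import bot
import cv2,numpy as np
s=bot.observe(); print(s['clock'],s['position'],s['tcp_rot'],s['width'])
for n in ['top','side']:
    p=bot.read_camera(n); cv2.imwrite(f'pics/{n}1.png',p['pixels'])
    print(n,p['K'],p['camera_from_world'])
    for t in ['analyser','spent','fresh','rack','round_cell','sample_bottle','salt_jar','airlock','beaker','bung_a']:
        print(t,[(round(d['confidence'],2),np.round(d['extent']).tolist()) for d in bot.recognise(p,t)[:2]])
E
```

```text
pics
0.0 [ 184.52710849 -543.98437043  230.3714082 ] [[ 9.47080623e-01  3.20995728e-01 -1.88756212e-04]
 [ 3.20995539e-01 -9.47079011e-01  1.79185342e-03]
 [ 3.96410247e-04 -1.75761956e-03 -9.99998377e-01]] 85.32622974849954
top [[469.04840907   0.         278.48233217]
 [  0.         469.04840907 215.82520173]
 [  0.           0.           1.        ]] [[ 1.43468955e-02 -9.99896420e-01 -1.14678171e-03 -3.46647097e+01]
 [-9.85695205e-01 -1.39504983e-02 -1.67959361e-01  5.77138236e+02]
 [ 1.67925966e-01  3.54007264e-03 -9.85793253e-01  1.10738441e+03]
 [ 0.00000000e+00  0.00000000e+00  0.00000000e+00  1.00000000e+00]]
analyser [(0.77, [339.0, 246.0, 108.0, 108.0]), (0.39, [197.0, 241.0, 35.0, 84.0])]
spent [(0.64, [402.0, 248.0, 26.0, 34.0]), (0.59, [334.0, 227.0, 16.0, 19.0])]
fresh [(0.79, [199.0, 217.0, 17.0, 24.0])]
rack [(0.96, [197.0, 240.0, 35.0, 85.0])]
round_cell [(0.65, [194.0, 242.0, 12.0, 8.0]), (0.4, [334.0, 228.0, 13.0, 19.0])]
sample_bottle [(0.68, [255.0, 175.0, 15.0, 22.0])]
salt_jar [(0.85, [155.0, 238.0, 23.0, 22.0]), (0.44, [198.0, 244.0, 36.0, 81.0])]
airlock [(0.
[... 415 characters left out ...]
e+02]
 [ 5.28862327e-01 -6.18435367e-01 -5.81242064e-01  6.80476391e+02]
 [ 0.00000000e+00  0.00000000e+00  0.00000000e+00  1.00000000e+00]]
analyser [(0.94, [324.0, 211.0, 103.0, 91.0]), (0.47, [322.0, 162.0, 18.0, 16.0])]
spent [(0.8, [318.0, 184.0, 19.0, 13.0])]
fresh [(0.78, [217.0, 265.0, 21.0, 32.0])]
rack [(0.95, [237.0, 299.0, 83.0, 73.0]), (0.67, [325.0, 211.0, 103.0, 90.0])]
round_cell [(0.6, [235.0, 283.0, 17.0, 26.0]), (0.3, [256.0, 254.0, 10.0, 17.0])]
sample_bottle [(0.62, [228.0, 221.0, 16.0, 33.0])]
salt_jar [(0.82, [196.0, 319.0, 28.0, 39.0])]
airlock []
beaker [(0.54, [322.0, 162.0, 20.0, 15.0])]
bung_a [(0.71, [256.0, 255.0, 8.0, 15.0]), (0.68, [302.0, 275.0, 16.0, 19.0])]
```

```bash
python3 - <<'E'
import cv2
a=cv2.imread('pics/top1.png')[140:320,130:450]
cv2.imwrite('pics/topc.png',cv2.resize(a,(800,450),interpolation=cv2.INTER_CUBIC))
a=cv2.imread('pics/side1.png')[120:360,140:460]
cv2.imwrite('pics/sidec.png',cv2.resize(a,(800,600),interpolation=cv2.INTER_CUBIC))
E
```

```text
(no output)
```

View pics/topc.png

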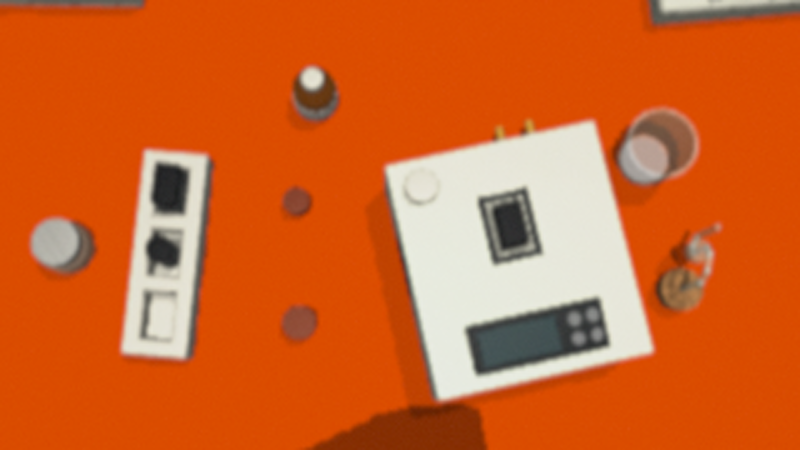

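View pics/sidec.png

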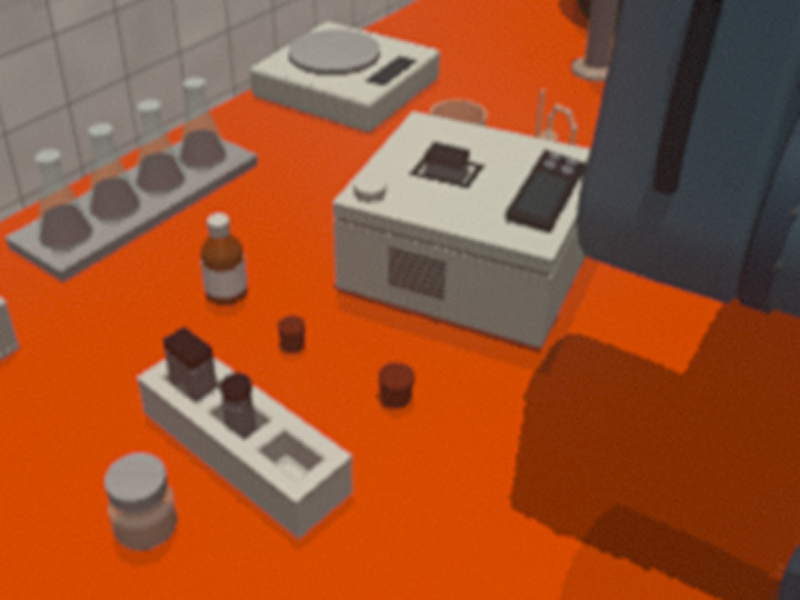

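The top crop shows the analyser deck with corners at about (388,165), (595,122), (652,352) and (437,400). The spent cap is at (510,226) and the rack corners are at (145,150), (210,155), (188,358) and (122,354). The fresh cell is in the far pocket (168,187), the round cell is in the middle one, and the near pocket (160,316) is free.

```bash
cat > h.py <<'E'
from plant import bot
import numpy as np, cv2
def ray(p,px,z):
    """pixels (n,2) -> world points on plane z"""
    T=p['camera_from_world'];R=T[:3,:3];c=-R.T@T[:3,3]
    px=np.atleast_2d(px).astype(float)
    d=np.c_[px,np.ones(len(px))]@np.linalg.inv(p['K']).T@R
    return c+d*((z-c[2])/d[:,2])[:,None]
def proj(p,X):
    T=p['camera_from_world'];q=np.atleast_2d(X)@T[:3,:3].T+T[:3,3];q=q@p['K'].T
    return q[:,:2]/q[:,2:]
def togo(x,y,z,yaw):
    """shift in tool axes (cm) and turn units to reach TCP x,y,z with tool x axis at yaw (mod pi), pointing down"""
    s=bot.observe();R=s['tcp_rot'];d=(np.array([x,y,z])-s['position'])/10
    cur=np.arctan2(R[1,0],R[0,0]);dy=(yaw-cur+np.pi/2)%np.pi-np.pi/2
    print('t%.2f pos'%s['clock'],np.round(s['position'],1),'yaw %.2f'%np.degrees(cur),'tilt',np.round(R[:2,2],4),'shift cm',np.round(R.T@d,2),'turn z units %.2f'%(-np.degrees(dy)/5),'F',np.round(s['wrist_force'],1),'w %.1f'%s['width'])
E
python3 - <<'E'
from h import *
p=bot.read_camera('top')
T=p['camera_from_world'];print('cam',-T[:3,:3].T@T[:3,3])
f=lambda c:np.array(c)/2.5+[130,140]
for n,c,z in [('an',[(388,165),(595,122),(652,352),(437,400)],115),('rack',[(145,150),(210,155),(188,358),(122,354)],45),('spent',[(510,226)],137),('fresh',[(168,187)],88),('pocket0',[(160,316)],45),('bottle',[(315,92)],60),('airlock',[(680,290)],20),('beaker',[(645,160)],20)]:
    X=ray(p,f(c),z);print(n,X.round(1).tolist(),X.mean(0).round(1))
    if len(c)==4:
        for i in range(4): e=X[(i+1)%4]-X[i];print(np.linalg.norm(e).round(1),np.degrees(np.arctan2(e[1],e[0])).round(1))
p=bot.read_camera('wrist');T=p['camera_from_world'];print(-T[:3,:3].T@T[:3,3],T[:3,:3].round(3),p['K'])
E
```

```text
cam [ 383.42112464  -30.52997442 1188.54810117]
an [[589.7, -42.0, 115.0], [633.5, -235.6, 115.0], [420.5, -283.5, 115.0], [374.8, -88.7, 115.0]] [ 504.6 -162.4  115. ]
198.5 -77.3
218.4 -167.3
200.1 103.2
220.0 12.3
rack [[615.0, 199.2, 45.0], [610.8, 134.4, 45.0], [410.7, 148.1, 45.0], [413.6, 212.1, 45.0]] [512.5 173.5  45. ]
65.0 -93.7
200.6 176.1
64.0 87.4
201.8 -3.6
spent [[530.9, -152.8, 137.0]] [ 530.9 -152.8  137. ]
fresh [[570.6, 167.0, 88.0]] [570.6 167.   88. ]
pocket0 [[450.7, 177.0, 45.0]] [450.7 177.   45. ]
bottle [[672.9, 30.6, 60.0]] [672.9  30.6  60. ]
airlock [[485.4, -335.3, 20.0]] [ 485.4 -335.3   20. ]
beaker [[616.8, -303.8, 20.0]] [ 616.8 -303.8   20. ]
[ 246.81632214 -524.80444087  375.28209803] [[ 0.321 -0.947 -0.001]
 [-0.915 -0.311  0.258]
 [-0.245 -0.082 -0.966]] [[344.32532098   0.         276.8136509 ]
 [  0.         344.32532098 210.78937308]
 [  0.           0.           1.        ]]
```

```bash
python3 -c "
from h import *
togo(532,-154,250,np.radians(12.6))"
```

```text
t1.20 pos [ 184.6 -544.6  231.3] yaw 18.73 tilt [-0. -0.] shift cm [ 45.44 -25.84  -1.87] turn z units 1.23 F [-0.  -0.5 -0.2] w 85.5
```

Request:
drive_tool(rows=[[[0, 0, 0, 2.5, -1.4, -0.2, 0], [0, 0, 0, 4.1, -2.3, -0.2, 0], [0, 0, 0, 4.1, -2.3, -0.2, 0], [0, 0, 0, 4.1, -2.3, -0.2, 0], [0, 0, 0, 4.1, -2.3, -0.2, 0], [0, 0, 0, 4.1, -2.3, -0.2, 0], [0, 0, 0, 4.1, -2.3, -0.2, 0], [0, 0, 0, 4.1, -2.3, -0.1, 0]]])

```text
clock: 2.0
position: [425.0, -277.2, 246.8]
tcp_rot: [[0.947, 0.321, 0.001], [0.321, -0.947, -0.001], [0.0, 0.001, -1.0]]
wrist_force: [0.6, -0.8, -0.4]
width: 85.3
gripper_force: 0.0
```

Request:
drive_tool(rows=[[[0, 0, 0, 4.1, -2.3, -0.1, 0], [0, 0, 0, 4.1, -2.3, -0.1, 0], [0, 0, 0, 4.1, -2.3, -0.1, 0], [0.0, 0, 0, 2, -1.2, 0, 0], [0, 0, 0.6, 0, 0, 0, 0], [0, 0, 0.6, 0, 0, 0, 0], [0, 0, 0, 0, 0, 0, 0]]])

```text
clock: 2.7
position: [533.5, -155.7, 249.2]
tcp_rot: [[0.975, 0.221, -0.0], [0.221, -0.975, 0.0], [-0.0, -0.0, -1.0]]
wrist_force: [-0.2, -0.1, -0.4]
width: 85.4
gripper_force: 0.0
```

```bash
python3 - <<'E'
from h import *
togo(532,-154,250,np.radians(12.6))
p=bot.read_camera('wrist');cv2.imwrite('pics/w1.png',p['pixels'])
print(repr(p['camera_from_world']),p['shot'])
for t in ['spent','bay_mouth']:
  for d in bot.cut_out(p,t)[:2]: print(t,d['confidence'],d['extent'])
b=np.radians(12.6);B=np.array([504.6,-162.4,115])+30*np.array([np.cos(b),np.sin(b),0])
for sx,sy in [(1,1),(1,-1),(-1,-1),(-1,1)]: print(proj(p,B+sx*24.8*np.array([np.cos(b),np.sin(b),0])+sy*16.8*np.array([-np.sin(b),np.cos(b),0])).round(1))
E
```

```text
t2.70 pos [ 533.5 -155.7  249.2] yaw 12.74 tilt [-0.0001  0.    ] shift cm [-0.11 -0.2  -0.08] turn z units 0.03 F [-0.2 -0.1 -0.4] w 85.4
array([[ 2.20958481e-01, -9.75282930e-01, -7.46121172e-04,
        -2.70691850e+02],
       [-9.42150062e-01, -2.13649543e-01,  2.58277243e-01,
         4.31007860e+02],
       [-2.52052794e-01, -5.63655891e-02, -9.66070551e-01,
         5.22449748e+02],
       [ 0.00000000e+00,  0.00000000e+00,  0.00000000e+00,
         1.00000000e+00]]) 5
spent 0.95 [275.8, 197.8, 32.0, 59.8]
bay_mouth 0.63 [273.5, 208.4, 261.0, 280.4]
[[255.2 170.1]]
[[296.6 170.2]]
[[295.6 228.5]]
[[256.  228.4]]
```

View pics/w1.png

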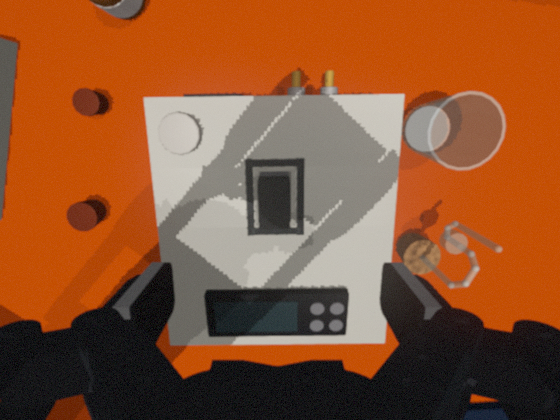

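The wrist view shows the deck with corners at (145,97), (405,95), (386,345) and (169,345). The bay frame spans 246–304 by 158–236, with the spent cap near (275,197).

```bash
python3 - <<'E'
from h import *
p=bot.read_camera('wrist')
g=cv2.cvtColor(p['pixels'],cv2.COLOR_BGR2GRAY)
X=ray(p,[(145,97),(405,95),(386,345),(169,345)],115);print(X.round(1),X.mean(0).round(1))
for i in range(4): e=X[(i+1)%4]-X[i];print(np.linalg.norm(e).round(1),np.degrees(np.arctan2(e[1],e[0])).round(1))
F=ray(p,[(246,158),(304,158),(304,236),(246,236)],115);print(F.round(1),F.mean(0).round(1),np.linalg.norm(F[0]-F[1]),np.linalg.norm(F[0]-F[3]))
print(g[150:240:2,275].tolist());print(g[192,236:314].tolist())
m=[d for d in bot.cut_out(p,'spent')][0]['region'];r=cv2.minAreaRect(np.argwhere(m)[:,::-1].astype(np.float32));print(r)
print(ray(p,[(275.8,192)],137))
E
```

```text
[[ 590.6  -40.4  115. ]
 [ 636.3 -234.8  115. ]
 [ 420.9 -287.4  115. ]
 [ 375.9  -89.8  115. ]] [ 505.9 -163.1  115. ]
199.7 -76.8
221.7 -166.3
202.7 102.8
220.3 13.0
[[ 562.1 -125.4  115. ]
 [ 572.4 -170.8  115. ]
 [ 508.2 -186.8  115. ]
 [ 497.2 -138.6  115. ]] [ 535.  -155.4  115. ] 46.61510310910729 66.20459762299498
[130, 131, 131, 130, 95, 52, 48, 47, 111, 114, 105, 70, 64, 34, 43, 43, 49, 43, 46, 46, 50, 48, 45, 42, 47, 42, 47, 49, 49, 43, 46, 54, 44, 47, 46, 43, 44, 48, 56, 58, 71, 65, 150, 175, 175]
[135, 135, 132, 137, 133, 133, 136, 133, 115, 87, 63, 50, 50, 50, 50, 52, 72, 100, 107, 102, 79, 55, 47, 43, 46, 49, 49, 46, 46, 48, 43, 36, 46, 43, 44, 47, 45, 47, 41, 48, 42, 39, 49, 43, 42, 47, 46, 42, 46, 42, 39, 42, 45, 65, 100, 110, 114, 111, 115, 123, 98, 55, 45, 50, 43, 48, 55, 95, 125, 133, 133, 134, 134, 132, 133, 134, 136, 134]
((273.0, 198.5), (57.0, 32.0), 90.0)
[[ 544.72710267 -153.96099019  137.        ]]
```

Request:
drive_tool(rows=[[[0, 0, 0, 0.1, 0, 1, 1], [0, 0, 0, 0, 0, 2, 1], [0, 0, 0, 0, 0, 2, 1], [0, 0, 0, 0, 0, 2, 1], [0, 0, 0, 0, 0, 1.5, 1], [0, 0, 0, 0, 0, 1, 1], [0, 0, 0, 0, 0, 0.5, 1], [0, 0, 0, 0, 0, 0.4, 1]]], force=40)

```text
clock: 3.75
position: [534.6, -156.0, 145.3]
tcp_rot: [[0.975, 0.22, 0.0], [0.22, -0.975, -0.0], [0.0, 0.0, -1.0]]
wrist_force: [0.9, 0.2, 0.9]
width: -0.3
gripper_force: 0.0
```

Request:
drive_tool(rows=[[[0, 0, 0, 0, 0, 0.1, 1], [0, 0, 0, 0, 0, 0, 1], [0, 0, 0, 0, 0, 0, 1]]])

```text
clock: 4.05
position: [534.7, -156.1, 145.0]
tcp_rot: [[0.975, 0.22, 0.001], [0.22, -0.975, -0.001], [0.001, 0.001, -1.0]]
wrist_force: [0.9, 0.2, -0.6]
width: 0.2
gripper_force: 0.0
```

Request:
drive_tool(rows=[[[0, 0, 0, 0, 0, 0.2, 1], [0, 0, 0, 0, 0, 0.2, 1], [0, 0, 0, 0, 0, 0.15, 1], [0, 0, 0, 0, 0, 0.15, 1], [0, 0, 0, 0, 0, 0.15, 1], [0, 0, 0, 0, 0, 0.15, 1], [0, 0, 0, 0, 0, 0.1, 1], [0, 0, 0, 0, 0, 0.1, 1]]])

```text
clock: 4.85
position: [535.1, -156.6, 134.0]
tcp_rot: [[0.975, 0.22, 0.002], [0.22, -0.975, -0.002], [0.001, 0.002, -1.0]]
wrist_force: [-2.3, 0.0, 10.6]
width: -0.3
gripper_force: 5.2
```

Request:
drive_tool(rows=[[[0, 0, 0, 0, 0, 0.15, 1], [0, 0, 0, 0, 0, 0.15, 1], [0, 0, 0, 0, 0, 0.1, 1]]])

```text
clock: 5.15
position: [535.1, -156.7, 130.1]
tcp_rot: [[0.975, 0.22, 0.002], [0.22, -0.975, -0.002], [0.001, 0.002, -1.0]]
wrist_force: [-3.4, -0.8, 11.6]
width: 0.1
gripper_force: 5.5
```

Request:
drive_tool(rows=[[[0, 0, 0, 0, 0, 0.08, 1]]])

```text
clock: 5.25
position: [535.2, -156.6, 129.3]
tcp_rot: [[0.975, 0.22, 0.002], [0.22, -0.975, -0.002], [0.002, 0.002, -1.0]]
wrist_force: [-2.5, 0.8, 11.1]
width: -0.3
gripper_force: 5.5
```

Request:
drive_tool(rows=[[[0, 0, 0, 0, 0, 0.1, 1]]])

```text
clock: 5.35
position: [535.2, -156.7, 128.4]
tcp_rot: [[0.975, 0.22, 0.002], [0.22, -0.975, -0.002], [0.002, 0.002, -1.0]]
wrist_force: [-2.9, 0.2, 10.8]
width: -0.1
gripper_force: 5.6
```

Request:
drive_tool(rows=[[[0, 0, 0, 0, 0, 0.1, 1]]])

```text
clock: 5.45
position: [535.2, -156.7, 127.4]
tcp_rot: [[0.975, 0.22, 0.002], [0.22, -0.975, -0.002], [0.002, 0.002, -1.0]]
wrist_force: [-2.6, -0.7, 12.7]
width: 0.1
gripper_force: 6.4
```

Request:
drive_tool(rows=[[[0, 0, 0, 0, 0, 0.05, 1]]])

```text
clock: 5.55
position: [535.3, -156.8, 127.1]
tcp_rot: [[0.975, 0.22, 0.002], [0.22, -0.975, -0.002], [0.002, 0.002, -1.0]]
wrist_force: [-3.9, -0.7, 14.1]
width: 0.1
gripper_force: 6.7
```

Request:
drive_tool(rows=[[[0, 0, 0, 0, 0, 0.04, 1], [0, 0, 0, 0, 0, 0, 1]]])

```text
clock: 5.75
position: [535.4, -156.9, 127.0]
tcp_rot: [[0.975, 0.22, 0.003], [0.22, -0.975, -0.002], [0.002, 0.003, -1.0]]
wrist_force: [-3.7, -1.7, 13.6]
width: 0.0
gripper_force: 6.8
```

Request:
drive_tool(rows=[[[0, 0, 0, 0, 0, 0.05, 1], [0, 0, 0, 0, 0, 0, 1]]])

```text
clock: 5.95
position: [535.5, -157.0, 126.6]
tcp_rot: [[0.975, 0.22, 0.003], [0.22, -0.975, -0.002], [0.002, 0.003, -1.0]]
wrist_force: [-4.1, 0.0, 14.7]
width: -0.1
gripper_force: 7.3
```

Request:
drive_tool(rows=[[[0, 0, 0, 0, 0, 0.04, 1], [0, 0, 0, 0, 0, 0, 1]]])

```text
clock: 6.15
position: [535.6, -157.0, 126.4]
tcp_rot: [[0.975, 0.22, 0.003], [0.22, -0.975, -0.003], [0.002, 0.003, -1.0]]
wrist_force: [-5.2, -0.9, 15.3]
width: -0.1
gripper_force: 7.7
```

Request:
drive_tool(rows=[[[0, 0, 0, 0, 0, -0.2, 1], [0, 0, 0, 0, 0, -0.4, 1], [0, 0, 0, 0, 0, -0.8, 1], [0, 0, 0, 0, 0, -2, 1], [0, 0, 0, 0, 0, -3, 0.4], [0, 0, 0, 0, 0, -3, 0.4], [0, 0, 0, 0, 0, -2, 0.4], [0, 0, 0, 0, 0, 0, 0.4]]])

```text
clock: 6.95
position: [536.0, -156.7, 241.1]
tcp_rot: [[0.975, 0.22, 0.006], [0.22, -0.975, -0.003], [0.005, 0.004, -1.0]]
wrist_force: [1.0, -0.7, -0.7]
width: 50.9
gripper_force: 0.0
```

```bash
python3 - <<'E'
from h import *
togo(535,-156,123,np.radians(12.9))
p=bot.read_camera('wrist');cv2.imwrite('pics/w2.png',p['pixels'])
for d in bot.cut_out(p,'spent')[:2]: print(d['confidence'],d['extent'])
c=proj(p,[(535,-156,z) for z in (115,157)]);print(c)
E
```

```text
t6.95 pos [ 536.  -156.7  241.1] yaw 12.73 tilt [ 0.0056 -0.0029] shift cm [-0.14 -0.14 11.81] turn z units -0.03 F [ 1.  -0.7 -0.7] w 50.9
[[273.70793489 204.47274317]
 [273.38405807 218.82023958]]
```

View pics/w2.png

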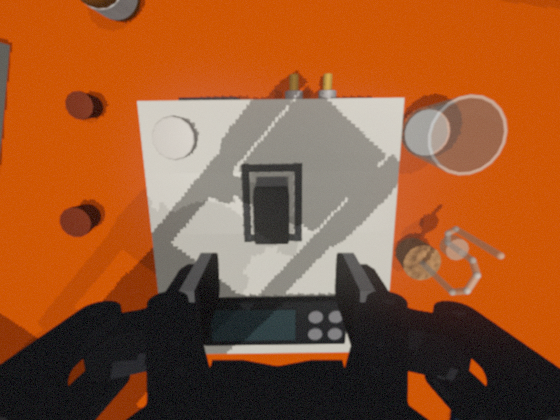

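The cell has popped up. In the wrist view its cap spans columns 252–290 and its near edge is at row 243.

```bash
python3 - <<'E'
from h import *
p=bot.read_camera('wrist')
g=cv2.cvtColor(p['pixels'],cv2.COLOR_BGR2GRAY)
print(g[215,240:304].tolist(),g[235,240:304].tolist());print(g[160:255,271].tolist())
b=np.radians(12.9);u=np.array([np.cos(b),np.sin(b),0]);v=np.array([-u[1],u[0],0]);B=np.array([535,-156,157])
for s in [(20,12),(20,-12),(-20,-12),(-20,12)]: print(proj(p,B+s[0]*u+s[1]*v).round(1))
E
```

```text
[197, 198, 198, 194, 173, 123, 83, 71, 71, 75, 74, 75, 110, 155, 163, 134, 87, 55, 52, 51, 52, 51, 55, 51, 53, 51, 50, 46, 52, 47, 50, 49, 47, 50, 49, 44, 53, 45, 47, 49, 51, 51, 50, 49, 53, 41, 44, 49, 47, 51, 46, 55, 90, 107, 118, 118, 115, 84, 59, 54, 47, 48, 48, 65] [187, 184, 184, 185, 182, 156, 114, 73, 69, 69, 76, 77, 75, 73, 69, 67, 64, 62, 61, 61, 64, 58, 52, 49, 53, 53, 54, 55, 54, 48, 47, 58, 52, 50, 46, 48, 44, 53, 47, 53, 54, 47, 49, 47, 51, 49, 44, 48, 49, 43, 51, 51, 61, 66, 67, 67, 71, 76, 69, 73, 70, 70, 68, 101]
[133, 114, 80, 56, 54, 50, 57, 56, 58, 81, 109, 120, 126, 125, 105, 79, 69, 67, 71, 69, 71, 70, 68, 71, 56, 46, 40, 45, 39, 41, 48, 52, 49, 49, 49, 47, 44, 52, 48, 47, 46, 39, 50, 48, 48, 48, 48, 50, 48, 49, 50, 52, 49, 47, 51, 49, 52, 50, 48, 48, 49, 47, 49, 49, 49, 47, 42, 46, 49, 50, 50, 52, 51, 54, 51, 58, 53, 49, 56, 53, 50, 51, 74, 120, 169, 184, 189, 198, 201, 201, 202, 200, 204, 200, 201]
[[257.5 188.6]]
[[293.7 188.5]]
[[293.2 245.3]]
[[258.5 245.4]]
```

Request:
drive_tool(rows=[[[0.05, -0.055, -0.03, 0.05, -0.19, 1, 0.4], [0, 0, 0, 0, 0, 2, 0.4], [0, 0, 0, 0, 0, 2.5, 0.4], [0, 0, 0, 0, 0, 2.5, 0.4], [0, 0, 0, 0, 0, 2, 0.4], [0, 0, 0, 0, 0, 1, 0.4], [0, 0, 0, 0, 0, 0.7, 0.4], [0, 0, 0, 0, 0, 0, 0.4]]])

```text
clock: 7.9
position: [533.1, -153.2, 119.5]
tcp_rot: [[0.975, 0.223, -0.008], [0.223, -0.975, 0.004], [-0.006, -0.006, -1.0]]
wrist_force: [-0.2, 0.4, 0.9]
width: 51.4
gripper_force: 0.0
```

Request:
drive_tool(rows=[[[0, 0, 0, 0, 0, 0, 0.6], [0, 0, 0, 0, 0, 0, 0.7], [0, 0, 0, 0, 0, 0, 0.8], [0, 0, 0, 0, 0, 0, 0.9], [0, 0, 0, 0, 0, 0, 0.9], [0, 0, 0, 0, 0, 0, 0.9]]], force=30)

```text
clock: 8.5
position: [534.5, -153.9, 121.8]
tcp_rot: [[0.975, 0.223, -0.004], [0.223, -0.975, 0.002], [-0.003, -0.003, -1.0]]
wrist_force: [-0.1, 0.7, 5.4]
width: 23.6
gripper_force: 32.5
```

Request:
drive_tool(rows=[[[0, 0, 0, 0, 0, -0.2, 0.9], [0, 0, 0, 0, 0, -0.5, 0.9], [0, 0, 0, 0, 0, -1, 0.9], [0, 0, 0, 0, 0, -1, 0.9], [0, 0, 0, 0, 0, -1.3, 0.9], [0, 0, 0, 0, 0, -1.5, 0.9], [0, 0, 0, 0, 0, -1, 0.9], [0, 0, 0, 0, 0, 0, 0.9]]], force=40)

```text
clock: 9.3
position: [535.4, -154.4, 188.3]
tcp_rot: [[0.975, 0.223, -0.002], [0.223, -0.975, 0.001], [-0.002, -0.002, -1.0]]
wrist_force: [0.5, -0.5, -1.2]
width: 23.5
gripper_force: 39.5
```

```bash
python3 - <<'E'
from h import *
togo(450.6,177.6,200,np.radians(-3.7))
p=bot.read_camera('side');cv2.imwrite('pics/s2.png',cv2.resize(p['pixels'][80:340,140:460],(738,600)))
E
```

```text
t9.30 pos [ 535.4 -154.4  188.3] yaw 12.88 tilt [-0.0019  0.0012] shift cm [ -0.87 -34.25  -1.12] turn z units 3.32 F [ 0.5 -0.5 -1.2] w 23.5
```

View pics/s2.png

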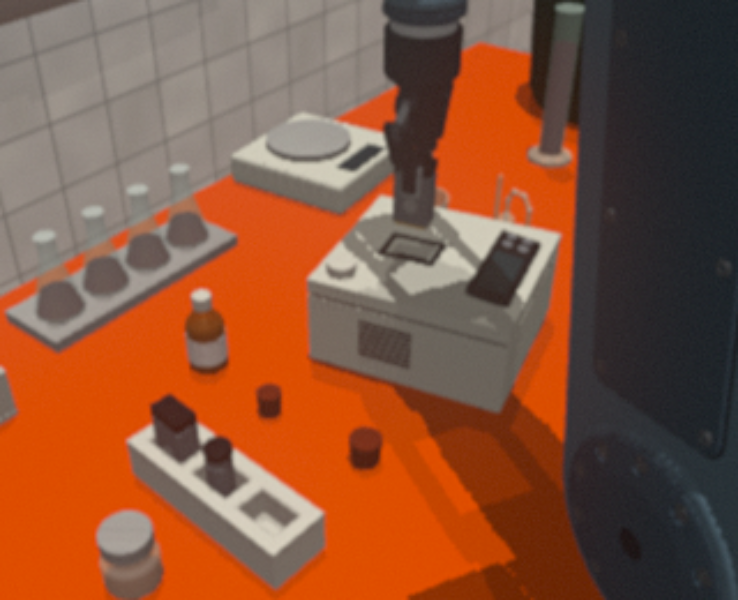

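The side view shows the cell held clear above the open bay and the bystanders untouched.

Request:
drive_tool(rows=[[[0, 0, 0, 0, -1.5, 0, 0.9], [0, 0, 0, -0.1, -3.5, 0, 0.9], [0, 0, 0, -0.1, -4.5, 0, 0.9], [0, 0, 0, -0.1, -4.5, 0, 0.9], [0, 0, 0, -0.2, -4.5, 0, 0.9], [0, 0, 0, -0.1, -4.5, 0, 0.9], [0, 0, 0, -0.1, -4.5, 0, 0.9], [0, 0, 0, -0.1, -3.5, 0, 0.9]]])

```text
clock: 10.15
position: [454.8, 149.5, 186.2]
tcp_rot: [[0.975, 0.224, -0.008], [0.224, -0.975, 0.004], [-0.007, -0.005, -1.0]]
wrist_force: [1.4, -0.0, -0.5]
width: 23.5
gripper_force: 39.5
```

Request:
drive_tool(rows=[[[0, 0, 0, 0, -2, 0, 0.9], [0, 0, 0, 0, -1.2, 0, 0.9], [0, 0, 0.8, 0, 0, 0, 0.9], [0, 0, 1, 0, 0, 0, 0.9], [0, 0, 1, 0, 0, 0, 0.9], [0, 0, 0.5, 0, 0, 0, 0.9], [0, 0, 0, 0, 0, 0, 0.9], [0, 0, 0, 0, 0, 0, 0.9]]])

```text
clock: 10.95
position: [449.8, 177.7, 186.8]
tcp_rot: [[0.998, -0.062, -0.006], [-0.062, -0.998, 0.003], [-0.007, -0.003, -1.0]]
wrist_force: [-0.3, -0.4, -1.0]
width: 23.5
gripper_force: 39.6
```

```bash
python3 - <<'E'
from h import *
togo(450.6,177.6,200,np.radians(-3.7))
p=bot.read_camera('wrist');cv2.imwrite('pics/w3.png',p['pixels'])
np.savez('w3.npz',**{k:p[k] for k in('K','camera_from_world')})
E
```

```text
t10.95 pos [449.8 177.7 186.8] yaw -3.58 tilt [-0.0065  0.003 ] shift cm [ 0.07 -0.   -1.32] turn z units 0.02 F [-0.3 -0.4 -1. ] w 23.5
```

View pics/w3.png

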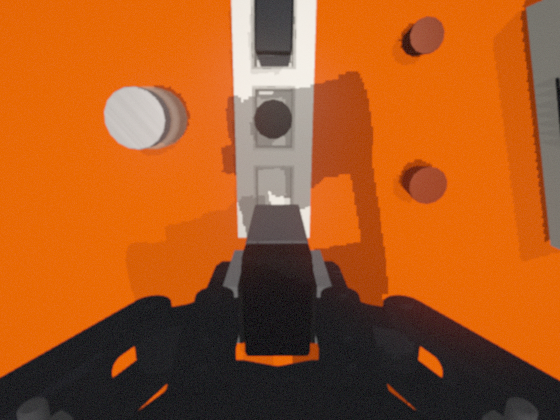

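The rack top's near edge is at row 237, columns 238–310. Pocket1's opening spans about 254–295 by 87–148, pocket0 starts at row 167 (256–293), and the held cell is straight and centred.

```bash
python3 - <<'E'
from h import *
p=dict(np.load('w3.npz'))
im=cv2.imread('pics/w3.png');g=im.min(2)
b=im[:,:,0]
for r in (20,60,120,160,200,225): 
  w=np.where(b[r,200:345]>90)[0]+200; print(r,w.min(),w.max(),b[r,w.min()-2:w.min()+2],b[r,w.max()-1:w.max()+3])
for c in (241,245,306,309): w=np.where(b[150:300,c]>90)[0]+150;print(c,w.max())
print('p1',b[120,245:305].tolist());print('p0',b[180,245:305].tolist());print(b[75:205,262].tolist())
E
```

```text
20 231 316 [ 18  36 134 206] [184 106  25   0]
60 232 315 [ 42  40 125 206] [185  98  36  28]
120 234 312 [ 31  35  93 138] [159 126  74  48]
160 236 311 [ 38  80 133 155] [151 119  62  32]
200 237 310 [ 24  72 130 147] [148 114  54  34]
225 237 310 [ 25  39 116 187] [176 101  31  28]
241 255
245 237
306 242
309 237
p1 [161, 163, 159, 160, 160, 160, 157, 143, 120, 90, 58, 57, 60, 53, 62, 54, 68, 57, 55, 61, 58, 61, 63, 62, 66, 63, 62, 60, 60, 63, 58, 65, 64, 65, 59, 63, 63, 60, 65, 57, 62, 67, 64, 60, 61, 63, 78, 118, 137, 144, 156, 164, 163, 164, 163, 162, 161, 163, 163, 164]
p0 [154, 155, 153, 155, 155, 153, 157, 152, 150, 145, 132, 122, 125, 146, 158, 156, 158, 156, 155, 152, 158, 158, 156, 157, 153, 158, 155, 156, 158, 158, 156, 157, 157, 155, 156, 154, 156, 156, 158, 154, 142, 131, 130, 131, 127, 120, 126, 134, 145, 151, 155, 161, 157, 158, 156, 156, 158, 157, 157, 158]
[230, 231, 230, 230, 230, 229, 230, 231, 231, 229, 217, 199, 190, 171, 138, 138, 181, 206, 207, 176, 142, 137, 136, 138, 153, 163, 159, 142, 110, 78, 67, 66, 66, 67, 64, 62, 69, 68, 65, 59, 64, 71, 61, 57, 64, 57, 58, 63, 58, 62, 59, 59, 59, 54, 57, 56, 53, 53, 53, 73, 107, 126, 132, 132, 132, 130, 131, 132, 134, 131, 119, 117, 126, 138, 151, 150, 157, 154, 157, 160, 158, 159, 156, 155, 156, 155, 156, 157, 156, 155, 145, 141, 132, 133, 135, 148, 158, 154, 156, 158, 157, 154, 159, 157, 153, 156, 156, 156, 157, 157, 156, 157, 154, 155, 153, 154, 154, 154, 156, 153, 141, 127, 129, 127, 129, 126, 129, 129, 126, 107]
```

```bash
python3 - <<'E'
from h import *
p=dict(np.load('w3.npz'))
P=ray(p,[(231.3,20),(316.5,20),(237,225),(310.4,225),(273.7,237.5),(272.5,86.5),(272.5,146),(273.2,166)],45).round(1);print(P)
print('yaws',[np.degrees(np.arctan2(*(P[a]-P[b])[1::-1])).round(2) for a,b in((0,2),(1,3))],'w',np.linalg.norm(P[0]-P[1]),np.linalg.norm(P[2]-P[3]))
h=(P[5]+P[6])/2;print('pocket1',h,'len',np.linalg.norm(P[5]-P[6]))
# pocket0 from three cues
u=np.array([np.cos(np.radians(-3.7)),np.sin(np.radians(-3.7)),0])
print('p0 from p1',h-62*u,'from end',P[4]+38*u,'from +x edge',P[7]-23*u)
# held cell: project its expected bottom +x edge
s=bot.observe();R=s['tcp_rot'];t=s['position']
for l in [(20,12,40),(20,-12,40),(20,12,-35),(20,-12,-35)]: print(l,proj(p,t+R@np.array(l,float)).round(1))
im=cv2.imread('pics/w3.png');print(im[195:215,278,0].tolist(),im[212,240:320,0].tolist())
E
```

```text
[[587.6 202.6  45. ]
 [583.6 139.1  45. ]
 [427.4 213.2  45. ]
 [423.6 149.5  45. ]
 [414.  182.1  45. ]
 [538.9 174.9  45. ]
 [493.1 177.9  45. ]
 [476.8 178.4  45. ]]
yaws [np.float64(-3.79), np.float64(-3.72)] w 63.6258595226815 63.8132431396493
pocket1 [516.  176.4  45. ] len 45.89814811078978
p0 from p1 [454.12923167 180.40100311  45.        ] from end [451.92079349 179.64777229  45.        ] from +x edge [453.84794078 179.88424309  45.        ]
(20, 12, 40) [[296.7 204.6]]
(20, -12, 40) [[253.  204.5]]
(20, 12, -35) [[308.8 257.8]]
(20, -12, -35) [[238.1 257.8]]
[152, 169, 207, 223, 224, 223, 224, 225, 219, 184, 122, 86, 82, 81, 76, 86, 81, 80, 83, 80] [198, 169, 132, 126, 126, 128, 128, 126, 128, 127, 129, 128, 121, 96, 78, 82, 85, 77, 77, 78, 81, 83, 83, 80, 80, 81, 83, 82, 83, 80, 82, 79, 81, 83, 82, 78, 81, 82, 80, 81, 85, 80, 81, 77, 79, 83, 79, 81, 81, 81, 82, 82, 84, 84, 79, 82, 80, 76, 82, 100, 161, 206, 221, 222, 222, 222, 221, 223, 218, 203, 147, 64, 34, 33, 29, 19, 34, 32, 24, 29]
```

Request:
drive_tool(rows=[[[0, 0.03, 0, 0.15, -0.14, 0.5, 0.9], [0, 0, 0, 0.15, -0.13, 1.5, 0.9], [0, 0, 0, 0, 0, 2, 0.9], [0, 0, 0, 0, 0, 2, 0.9], [0, 0, 0, 0, 0, 1.5, 0.9], [0, 0, 0, 0, 0, 1, 0.9], [0, 0, 0, 0, 0, 0.5, 0.9], [0, 0, 0, 0, 0, 0, 0.9]]])

```text
clock: 11.8
position: [452.8, 180.6, 96.7]
tcp_rot: [[0.998, -0.063, -0.004], [-0.063, -0.998, 0.003], [-0.004, -0.003, -1.0]]
wrist_force: [0.3, -0.2, -1.3]
width: 23.7
gripper_force: 39.6
```

Request:
drive_tool(rows=[[[0, 0, 0, 0, 0, 0, 0.9], [0, 0, 0, 0, 0, 0, 0.9], [0, 0, 0, 0, 0, 0, 0.9]]])

```text
clock: 12.1
position: [453.6, 180.7, 97.9]
tcp_rot: [[0.998, -0.063, -0.002], [-0.063, -0.998, 0.003], [-0.002, -0.003, -1.0]]
wrist_force: [0.8, -0.2, -0.5]
width: 23.5
gripper_force: 39.6
```

```bash
python3 - <<'E'
from h import *
togo(453,180.2,96,np.radians(-3.7))
a=[]
for n,(r,c) in dict(wrist=(20,130),side=(210,190)).items():
    p=bot.read_camera(n); im=p['pixels'][r:r+(230 if n=='wrist' else 130),c:c+(300 if n=='wrist' else 130)]
    a.append(cv2.resize(im,(400,int(400*im.shape[0]/im.shape[1])),interpolation=cv2.INTER_CUBIC))
h=max(x.shape[0] for x in a)
cv2.imwrite('pics/ws4.png',np.hstack([cv2.copyMakeBorder(x,0,h-x.shape[0],0,0,0) for x in a]))
E
```

```text
t12.10 pos [453.6 180.7  97.9] yaw -3.62 tilt [-0.0017  0.0032] shift cm [-0.05  0.06  0.19] turn z units 0.02 F [ 0.8 -0.2 -0.5] w 23.5
```

View pics/ws4.png

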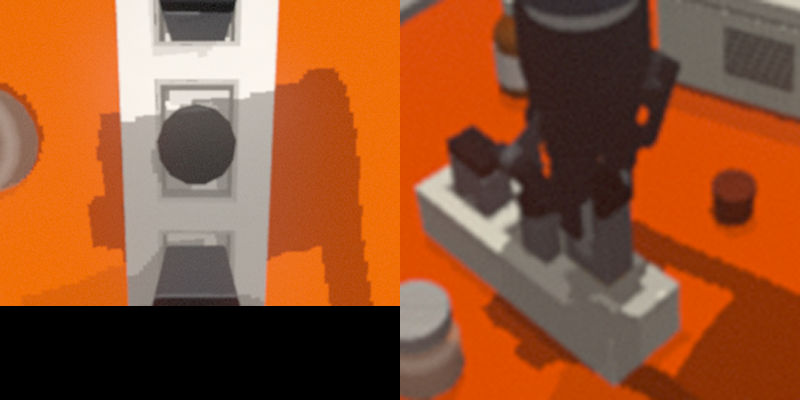

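Wrist crop (left) shows the cell's bottom edge at columns 163–228, row 247, centred in pocket0's opening (157–236, +x edge at row 233). The side crop shows it just above the pocket.

```bash
python3 - <<'E'
from h import *
p=bot.read_camera('wrist');g=p['pixels'][:,:,0]
c=277;print(g[170:215,c].tolist())
print(g[199,235:320].tolist());print(g[207,235:320].tolist())
s=bot.observe()
print(ray(p,[(277,194.8)],45),'cell edge',ray(p,[(277,205.3)],s['position'][2]-40), 'expected edge',s['position']+s['tcp_rot']@[20,0,40])
E
```

```text
[155, 155, 160, 162, 163, 165, 164, 162, 160, 160, 161, 161, 162, 161, 161, 160, 160, 164, 161, 157, 162, 157, 153, 147, 147, 153, 159, 158, 158, 143, 136, 132, 131, 128, 111, 90, 86, 85, 86, 88, 88, 86, 82, 88, 90]
[160, 159, 158, 160, 159, 159, 160, 159, 158, 157, 159, 156, 159, 154, 146, 145, 141, 126, 121, 124, 151, 160, 162, 160, 163, 159, 161, 161, 158, 157, 158, 157, 159, 157, 158, 158, 159, 155, 149, 142, 144, 145, 143, 144, 146, 156, 158, 160, 160, 160, 160, 160, 160, 160, 162, 157, 149, 133, 135, 132, 131, 134, 133, 133, 126, 118, 113, 121, 140, 143, 144, 152, 159, 162, 159, 161, 161, 163, 162, 161, 161, 162, 161, 160, 161]
[160, 159, 154, 158, 156, 159, 159, 159, 161, 159, 159, 156, 158, 151, 134, 128, 126, 117, 111, 97, 88, 85, 88, 85, 87, 85, 87, 89, 86, 88, 86, 86, 87, 87, 85, 88, 83, 81, 84, 85, 81, 87, 85, 88, 84, 88, 84, 88, 82, 90, 86, 86, 83, 87, 83, 85, 84, 85, 89, 83, 85, 87, 85, 88, 101, 109, 117, 124, 134, 143, 146, 150, 158, 160, 160, 161, 160, 159, 162, 162, 160, 162, 162, 159, 161]
[[475.94310444 178.28394574  45.        ]] cell edge [[472.8097462  178.43841114  57.59627946]] expected edge [473.13981891 179.54721748  57.54635216]
```

Request:
drive_tool(rows=[[[0, 0, 0, 0, 0, 0.4, 0.9], [0, 0, 0, 0, 0, 0.4, 0.9], [0, 0, 0, 0, 0, 0.4, 0.9], [0, 0, 0, 0, 0, 0.4, 0.9], [0, 0, 0, 0, 0, 0.2, 0.9], [0, 0, 0, 0, 0, 0, 0.9]]])

```text
clock: 12.85
position: [452.6, 180.6, 78.7]
tcp_rot: [[0.998, -0.063, -0.004], [-0.063, -0.998, 0.003], [-0.004, -0.003, -1.0]]
wrist_force: [0.4, -0.1, -1.1]
width: 23.3
gripper_force: 39.6
```

Inside the pocket with no contact force, so I'll continue down.

Request:
drive_tool(rows=[[[0, 0, 0, 0.05, 0, 0.4, 0.9], [0, 0, 0, 0, 0, 0.5, 0.9], [0, 0, 0, 0, 0, 0.5, 0.9], [0, 0, 0, 0, 0, 0.4, 0.9], [0, 0, 0, 0, 0, 0.3, 0.9], [0, 0, 0, 0, 0, 0.1, 0.9], [0, 0, 0, 0, 0, 0, 0.9]]])

```text
clock: 13.55
position: [453.3, 180.7, 57.0]
tcp_rot: [[0.998, -0.063, -0.003], [-0.063, -0.998, 0.003], [-0.004, -0.003, -1.0]]
wrist_force: [0.7, -0.3, -0.5]
width: 23.2
gripper_force: 39.6
```

Request:
drive_tool(rows=[[[0, 0, 0, 0, 0, 0.1, 0.9], [0, 0, 0, 0, 0, 0.1, 0.9], [0, 0, 0, 0, 0, 0, 0.9]]])

```text
clock: 13.85
position: [453.4, 180.8, 55.2]
tcp_rot: [[0.998, -0.063, -0.003], [-0.063, -0.998, 0.003], [-0.003, -0.003, -1.0]]
wrist_force: [0.3, 0.3, -1.1]
width: 23.2
gripper_force: 39.6
```

Request:
drive_tool(rows=[[[0, 0, 0, 0, 0, 0.1, 0.9], [0, 0, 0, 0, 0, 0.1, 0.9], [0, 0, 0, 0, 0, 0, 0.9]]])

```text
clock: 14.15
position: [453.3, 180.7, 53.1]
tcp_rot: [[0.998, -0.063, -0.003], [-0.063, -0.998, 0.003], [-0.003, -0.003, -1.0]]
wrist_force: [-0.0, -0.2, -2.1]
width: 23.7
gripper_force: 39.6
```

Request:
drive_tool(rows=[[[0, 0, 0, 0, 0, 0.1, 0.9], [0, 0, 0, 0, 0, 0.1, 0.9], [0, 0, 0, 0, 0, 0, 0.9]]])

```text
clock: 14.45
position: [453.6, 180.8, 52.8]
tcp_rot: [[0.998, -0.063, -0.003], [-0.063, -0.998, 0.003], [-0.004, -0.003, -1.0]]
wrist_force: [-6.6, -2.0, 16.4]
width: 23.5
gripper_force: 41.9
```

Request:
drive_tool(rows=[[[0, 0, 0, 0, 0, -0.15, 0.9], [0, 0, 0, 0, 0, 0, 0.6], [0, 0, 0, 0, 0, 0, 0.4], [0, 0, 0, 0, 0, 0, 0.4], [0, 0, 0, 0, 0, 0, 0.4]]])

```text
clock: 14.95
position: [453.3, 180.7, 52.6]
tcp_rot: [[0.998, -0.063, -0.003], [-0.063, -0.998, 0.003], [-0.003, -0.003, -1.0]]
wrist_force: [-0.7, -1.1, -1.2]
width: 51.1
gripper_force: 0.0
```

Request:
drive_tool(rows=[[[0, 0, 0, 0, 0, -0.5, 0.4], [0, 0, 0, 0, 0, -1.5, 0.4], [0, 0, 0, 0, 0, -3, 0.4], [0, 0, 0, 0, 0, -4, 0.4], [0, 0, 0, 0, 0, -4, 0.4], [0, 0, 0, 1, 0, -2, 0.4], [0, 0, 0, 2, 0, 0, 0.4], [0, 0, 0, 3, 0, 0, 0.4]]])

```text
clock: 15.75
position: [514.3, 176.9, 204.4]
tcp_rot: [[0.998, -0.062, -0.001], [-0.062, -0.998, 0.003], [-0.001, -0.003, -1.0]]
wrist_force: [0.8, 0.8, -0.3]
width: 51.3
gripper_force: 0.0
```

Request:
drive_tool(rows=[[[0, 0, 0, 3, 0, 0, 0.4], [0, 0, 0, 2, 0, 0, 0.4], [0, 0, 0, 1.4, 0, 0, 0.4], [0, 0, 0, 0, 0, 0, 0.4], [0, 0, 0, 0, 0, 0, 0.4], [0, 0, 0, 0, 0, 0, 0.4]]])

```text
clock: 16.35
position: [576.7, 172.6, 202.3]
tcp_rot: [[0.998, -0.063, -0.004], [-0.063, -0.998, 0.003], [-0.004, -0.003, -1.0]]
wrist_force: [-0.1, -0.8, -0.0]
width: 51.3
gripper_force: 0.0
```

```bash
python3 - <<'E'
from h import *
togo(577.2,172.8,53,np.radians(-3.7))
p=bot.read_camera('wrist');cv2.imwrite('pics/w5.png',p['pixels'])
np.savez('w5.npz',**{k:p[k] for k in('K','camera_from_world')})
E
```

```text
t16.35 pos [576.7 172.6 202.3] yaw -3.61 tilt [-0.0037  0.003 ] shift cm [ 0.11  0.02 14.93] turn z units 0.02 F [-0.1 -0.8 -0. ] w 51.3
```

View pics/w5.png

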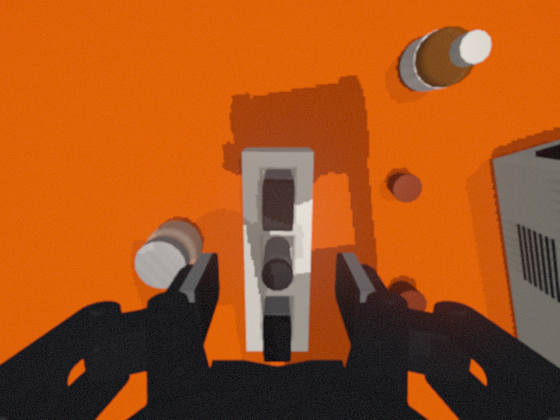

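The wrist view shows the spent cell standing in pocket0 (278,330), the round cell at (278,265) untouched, and the fresh cell's cap at about columns 262–295, rows 170–230.

```bash
python3 - <<'E'
from h import *
p=dict(np.load('w5.npz'));im=cv2.imread('pics/w5.png')
for r in (195,205,215): print(r,im[r,250:310,0].tolist())
print(im[160:245,278].sum(1).tolist())
s=bot.observe()
for l in [(20,12),(-20,-12)]: print(proj(p,[577.2+.998*l[0],172.8-.064*l[0]+l[1],88]))
E
```

```text
195 [145, 146, 144, 145, 140, 131, 125, 120, 116, 112, 112, 103, 78, 40, 43, 46, 39, 42, 43, 44, 48, 50, 38, 46, 42, 50, 50, 46, 45, 34, 43, 48, 42, 51, 48, 41, 51, 48, 49, 50, 48, 44, 48, 61, 93, 110, 131, 142, 145, 149, 147, 149, 146, 145, 146, 145, 147, 147, 146, 148]
205 [144, 145, 146, 144, 146, 141, 131, 119, 117, 118, 109, 96, 68, 51, 35, 41, 50, 49, 44, 45, 48, 46, 47, 52, 44, 51, 39, 41, 52, 47, 42, 50, 47, 49, 50, 44, 49, 47, 47, 46, 49, 47, 38, 95, 157, 174, 187, 191, 198, 199, 207, 212, 213, 214, 212, 214, 216, 215, 213, 214]
215 [144, 144, 146, 144, 146, 145, 141, 129, 122, 115, 108, 98, 76, 52, 45, 40, 47, 38, 49, 44, 48, 46, 50, 45, 46, 46, 50, 49, 47, 44, 50, 47, 42, 51, 48, 47, 44, 48, 48, 45, 54, 47, 55, 103, 160, 185, 203, 213, 212, 214, 214, 213, 213, 214, 214, 215, 214, 215, 214, 215]
[473, 470, 463, 465, 460, 465, 447, 423, 377, 294, 247, 236, 240, 229, 242, 242, 258, 247, 230, 184, 154, 153, 147, 154, 165, 167, 160, 144, 155, 151, 176, 169, 163, 154, 162, 163, 166, 157, 179, 174, 144, 156, 145, 186, 129, 179, 167, 158, 160, 152, 167, 174, 152, 161, 172, 165, 153, 155, 171, 177, 180, 188, 205, 211, 217, 202, 203, 193, 203, 186, 342, 545, 602, 594, 523, 438, 323, 259, 245, 233, 234, 237, 236, 246, 241]
[[259.9181779  180.85936128]]
[[290.87342622 229.15414485]]
```

Request:
drive_tool(rows=[[[0, 0, 0, 0.06, 0.07, 1, 0.4], [0, 0, 0, 0, 0, 2.5, 0.4], [0, 0, 0, 0, 0, 3, 0.4], [0, 0, 0, 0, 0, 3, 0.4], [0, 0, 0, 0, 0, 2.5, 0.4], [0, 0, 0, 0, 0, 1.5, 0.4], [0, 0, 0, 0, 0, 1, 0.4], [0, 0, 0, 0, 0, 0.2, 0.4]]])

```text
clock: 17.2
position: [577.1, 172.2, 54.4]
tcp_rot: [[0.998, -0.063, -0.004], [-0.063, -0.998, 0.003], [-0.005, -0.003, -1.0]]
wrist_force: [-0.1, -0.1, 0.2]
width: 51.4
gripper_force: 0.0
```

Request:
drive_tool(rows=[[[0, 0, 0, 0, 0, 0, 0.5], [0, 0, 0, 0, 0, 0, 0.6], [0, 0, 0, 0, 0, 0, 0.7], [0, 0, 0, 0, 0, 0, 0.8], [0, 0, 0, 0, 0, 0, 0.9], [0, 0, 0, 0, 0, 0, 0.9], [0, 0, 0, 0, 0, 0, 0.9]]], force=40)

```text
clock: 17.9
position: [578.8, 172.3, 56.6]
tcp_rot: [[0.998, -0.063, -0.001], [-0.063, -0.998, 0.003], [-0.001, -0.003, -1.0]]
wrist_force: [-0.3, -0.7, 6.5]
width: 23.5
gripper_force: 40.0
```

Request:
drive_tool(rows=[[[0, 0, 0, 0, 0, -0.3, 0.9], [0, 0, 0, 0, 0, -0.7, 0.9], [0, 0, 0, 0, 0, -1, 0.9], [0, 0, 0, 0, 0, -2, 0.9], [0, 0, 0, 0, 0, -3, 0.9], [0, 0, 0, 0, 0, -3.5, 0.9], [0, 0, 0, 0, 0, -2.5, 0.9], [0, 0, 0, 0, 0, -1, 0.9]]])

```text
clock: 18.7
position: [579.8, 171.9, 199.3]
tcp_rot: [[0.998, -0.063, 0.003], [-0.063, -0.998, 0.004], [0.002, -0.004, -1.0]]
wrist_force: [-1.2, 0.2, -1.1]
width: 23.5
gripper_force: 39.3
```

Request:
drive_tool(rows=[[[0, 0, 0, 0, 0, 0, 0.9], [0, 0, 0, 0, 0, 0, 0.9], [0, 0, 0, 0, 0, 0, 0.9], [0, 0, 0, 0, 0, 0, 0.9]]])

```text
clock: 19.1
position: [577.2, 171.6, 193.5]
tcp_rot: [[0.998, -0.063, -0.006], [-0.063, -0.998, 0.003], [-0.006, -0.002, -1.0]]
wrist_force: [0.3, -0.7, -1.8]
width: 23.3
gripper_force: 39.3
```

```bash
python3 - <<'E'
from h import *
togo(535,-154.4,197,np.radians(12.9))
p=bot.read_camera('wrist');cv2.imwrite('pics/w6.png',p['pixels']);im=p['pixels']
s=bot.observe();R=s['tcp_rot'];t=s['position']
for l in [(20,12,43.6),(20,-12,43.6),(20,12,20),(20,-12,20)]: print(l,proj(p,t+R@np.array(l,float)).round(1))
print(im[190:225,278].sum(1).tolist());r=215;print(im[r,235:320].sum(1).tolist())
E
```

```text
t19.10 pos [577.2 171.6 193.5] yaw -3.63 tilt [-0.006   0.0028] shift cm [-2.15 32.8  -0.41] turn z units -3.31 F [ 0.3 -0.7 -1.8] w 23.3
(20, 12, 43.6) [[296.3 202.9]]
(20, -12, 43.6) [[253.4 202.9]]
(20, 12, 20) [[298.8 214.2]]
(20, -12, 20) [[250.2 214.2]]
[493, 497, 503, 492, 499, 497, 498, 495, 544, 654, 698, 701, 699, 703, 701, 700, 701, 705, 690, 606, 440, 304, 259, 276, 269, 280, 272, 269, 273, 268, 266, 259, 270, 269, 274]
[357, 343, 346, 345, 336, 389, 405, 413, 412, 421, 414, 414, 417, 415, 418, 412, 417, 414, 413, 395, 323, 279, 275, 269, 265, 269, 262, 270, 266, 272, 270, 268, 270, 266, 267, 268, 275, 274, 277, 275, 275, 269, 265, 280, 270, 278, 268, 280, 267, 264, 270, 275, 273, 264, 272, 288, 270, 274, 270, 279, 283, 271, 277, 276, 393, 589, 675, 696, 696, 697, 696, 692, 696, 694, 695, 687, 630, 517, 399, 394, 379, 383, 375, 383, 385]
```

View pics/w6.png

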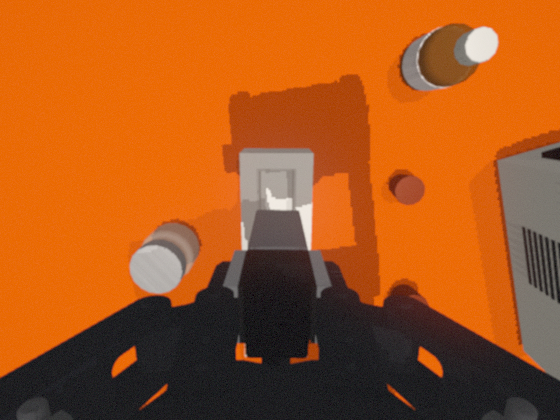

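The fresh cell is held straight, but its bottom edge is at row 210, about 6 rows lower than the spent cell's was. That puts it roughly 3–4 mm towards tool -x in the grip, so I'll compensate.

Request:
drive_tool(rows=[[[0, 0, 0, 0, 1.5, 0, 0.9], [0, 0, 0, -0.2, 3.5, 0, 0.9], [0, 0, 0, -0.3, 4.5, 0, 0.9], [0, 0, 0, -0.3, 4.5, 0, 0.9], [0, 0, 0, -0.3, 4.5, 0, 0.9], [0, 0, 0, -0.3, 4.5, 0, 0.9], [0, 0, 0, -0.3, 4.5, 0, 0.9], [0, 0, 0, -0.1, 3, 0, 0.9]]])

```text
clock: 19.95
position: [539.7, -135.3, 194.4]
tcp_rot: [[0.998, -0.065, -0.003], [-0.065, -0.998, 0.002], [-0.003, -0.002, -1.0]]
wrist_force: [-0.2, 0.8, -1.1]
width: 23.2
gripper_force: 39.4
```

Request:
drive_tool(rows=[[[0, 0, 0, 0, 1.5, 0, 0.9], [0, 0, 0, 0, 0.7, 0, 0.9], [0, 0, -0.8, 0, 0, 0, 0.9], [0, 0, -1, 0, 0, 0, 0.9], [0, 0, -1, 0, 0, 0, 0.9], [0, 0, -0.5, 0, 0, 0.3, 0.9], [0, 0, 0, 0, 0, 0.4, 0.9], [0, 0, 0, 0, 0, 0, 0.9]]])

```text
clock: 20.75
position: [539.1, -152.4, 186.6]
tcp_rot: [[0.975, 0.223, -0.004], [0.223, -0.975, 0.004], [-0.003, -0.005, -1.0]]
wrist_force: [0.1, -0.3, -1.8]
width: 23.3
gripper_force: 39.4
```

Request:
drive_tool(rows=[[[0, 0, 0, 0, 0, 0.5, 0.9], [0, 0, 0, 0, 0, 0.3, 0.9], [0, 0, 0, 0, 0, 0, 0.9], [0, 0, 0, 0, 0, 0, 0.9], [0, 0, 0, 0, 0, 0, 0.9], [0, 0, 0, 0, 0, 0, 0.9]]])

```text
clock: 21.35
position: [539.5, -153.5, 179.6]
tcp_rot: [[0.975, 0.223, -0.003], [0.223, -0.975, 0.003], [-0.002, -0.003, -1.0]]
wrist_force: [1.1, -0.0, -1.4]
width: 23.2
gripper_force: 39.4
```

```bash
python3 - <<'E'
from h import *
togo(538.2,-153.9,175,np.radians(12.9))
p=bot.read_camera('wrist');im=p['pixels'];cv2.imwrite('pics/w7f.png',im)
np.savez('w7.npz',**{k:p[k] for k in('K','camera_from_world')})
cv2.imwrite('pics/w7.png',cv2.resize(im[130:270,190:370],(771,600),interpolation=cv2.INTER_NEAREST))
E
```

```text
t21.35 pos [ 539.5 -153.5  179.6] yaw 12.87 tilt [-0.0028  0.0029] shift cm [-0.14  0.01  0.46] turn z units -0.01 F [ 1.1 -0.  -1.4] w 23.2
```

View pics/w7.png

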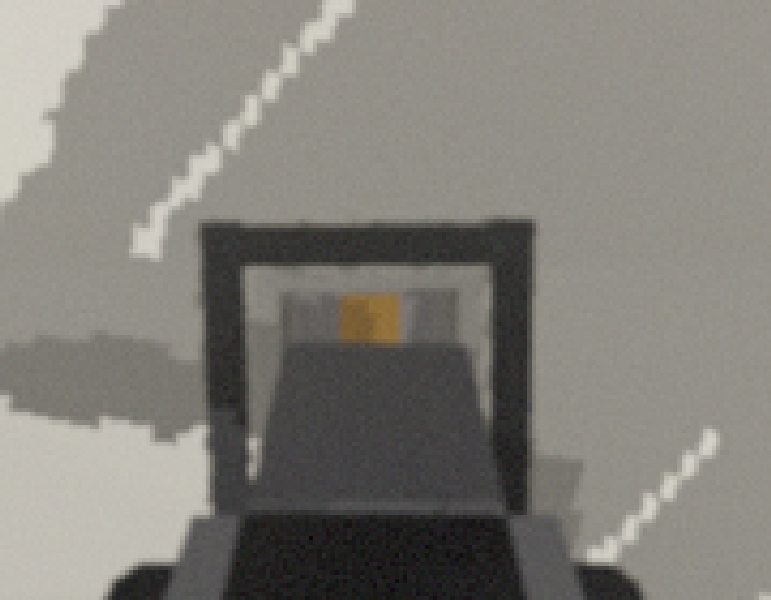

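Crop shows the bay mouth spanning columns 243–493 with its +x edge at row 265. The cell's bottom edge is at columns 288–468, row 343, about 10 crop px right of centre.

```bash
python3 - <<'E'
from h import *
p=dict(np.load('w7.npz'));f=4.283
u=np.array([np.cos(np.radians(12.88)),np.sin(np.radians(12.88)),0]);v=np.array([-u[1],u[0],0])
A=ray(p,[(190+c/f,130+r/f) for c,r in((243,265),(493,265),(368,265))],115)
for zo in (40,43.6):
    C=ray(p,[(190+c/f,130+r/f) for c,r in((288,343),(468,343),(378,343))],179.6-zo)
    print('mouth w',np.linalg.norm(A[0]-A[1]),'cell w',np.linalg.norm(C[0]-C[1]),'gap x',(A[2]-C[2])@u,'dy',((A[0]+A[1]-C[0]-C[1])/2)@v)
print('bay centre',(A[0]+A[1])/2-24.8*u)
E
```

```text
mouth w 36.07336727777056 cell w 23.23335791577879 gap x 5.075189977309618 dy 1.4531610413842986
mouth w 36.07336727777056 cell w 23.68815912605568 gap x 6.037015169386233 dy 1.4541510518409744
bay centre [ 536.53603408 -154.57689797  115.        ]
```

Request:
drive_tool(rows=[[[0, 0, 0, 0.05, -0.14, 0.4, 0.9], [0, 0, 0, 0, 0, 0.6, 0.9], [0, 0, 0, 0, 0, 0.5, 0.9], [0, 0, 0, 0, 0, 0.3, 0.9], [0, 0, 0, 0, 0, 0.2, 0.9], [0, 0, 0, 0, 0, 0.2, 0.9], [0, 0, 0, 0, 0, 0.1, 0.9], [0, 0, 0, 0, 0, 0, 0.9]]])

```text
clock: 22.2
position: [539.5, -151.9, 156.4]
tcp_rot: [[0.975, 0.223, -0.003], [0.223, -0.975, 0.003], [-0.002, -0.004, -1.0]]
wrist_force: [-0.0, 0.8, -0.9]
width: 23.3
gripper_force: 39.4
```

Request:
drive_tool(rows=[[[0, 0, 0, 0, 0, 0.15, 0.9], [0, 0, 0, 0, 0, 0.1, 0.9], [0, 0, 0, 0, 0, 0, 0.9]]])

```text
clock: 22.5
position: [539.5, -151.8, 153.8]
tcp_rot: [[0.975, 0.223, -0.003], [0.223, -0.975, 0.003], [-0.002, -0.004, -1.0]]
wrist_force: [0.7, 0.3, -2.1]
width: 23.6
gripper_force: 39.4
```

Request:
drive_tool(rows=[[[0, 0, 0, 0, 0, 0.1, 0.9], [0, 0, 0, 0, 0, 0.1, 0.9], [0, 0, 0, 0, 0, 0, 0.9]]])

```text
clock: 22.8
position: [539.4, -151.8, 151.8]
tcp_rot: [[0.975, 0.223, -0.003], [0.223, -0.975, 0.003], [-0.002, -0.004, -1.0]]
wrist_force: [-0.3, -0.3, -0.7]
width: 23.2
gripper_force: 39.4
```

Request:
drive_tool(rows=[[[0, 0, 0, 0, 0, 0.1, 0.9], [0, 0, 0, 0, 0, 0.1, 0.9], [0, 0, 0, 0, 0, 0, 0.9]]])

```text
clock: 23.1
position: [539.4, -151.8, 149.8]
tcp_rot: [[0.975, 0.223, -0.003], [0.223, -0.975, 0.003], [-0.003, -0.004, -1.0]]
wrist_force: [-0.8, 0.3, -0.2]
width: 23.4
gripper_force: 39.4
```

Request:
drive_tool(rows=[[[0, 0, 0, 0, 0, 0.1, 0.9], [0, 0, 0, 0, 0, 0.1, 0.9], [0, 0, 0, 0, 0, 0.1, 0.9], [0, 0, 0, 0, 0, 0, 0.9]]])

```text
clock: 23.5
position: [539.3, -151.8, 146.6]
tcp_rot: [[0.975, 0.223, -0.004], [0.223, -0.975, 0.003], [-0.003, -0.004, -1.0]]
wrist_force: [-1.5, -1.2, -2.2]
width: 23.8
gripper_force: 39.3
```

Request:
drive_tool(rows=[[[0, 0, 0, -0.03, 0.02, 0.15, 0.9], [0, 0, 0, 0, 0, 0.15, 0.9], [0, 0, 0, 0, 0, 0.15, 0.9], [0, 0, 0, 0, 0, 0.15, 0.9], [0, 0, 0, 0, 0, 0, 0.9]]])

```text
clock: 24.0
position: [539.2, -152.0, 140.6]
tcp_rot: [[0.975, 0.223, -0.003], [0.223, -0.975, 0.003], [-0.002, -0.004, -1.0]]
wrist_force: [-0.5, -0.4, -1.7]
width: 23.5
gripper_force: 39.3
```

Free. On down to just above the sled.

Request:
drive_tool(rows=[[[0, 0, 0, 0, 0, 0.15, 0.9], [0, 0, 0, 0, 0, 0.2, 0.9], [0, 0, 0, 0, 0, 0.2, 0.9], [0, 0, 0, 0, 0, 0.2, 0.9], [0, 0, 0, 0, 0, 0.2, 0.9], [0, 0, 0, 0, 0, 0.2, 0.9], [0, 0, 0, 0, 0, 0, 0.9]]])

```text
clock: 24.7
position: [539.1, -151.9, 129.0]
tcp_rot: [[0.975, 0.223, -0.003], [0.223, -0.975, 0.003], [-0.002, -0.004, -1.0]]
wrist_force: [-0.7, -1.0, -2.4]
width: 23.3
gripper_force: 39.3
```

Request:
drive_tool(rows=[[[0, 0, 0, 0, 0, 0.1, 0.9], [0, 0, 0, 0, 0, 0.1, 0.9], [0, 0, 0, 0, 0, 0, 0.9]]])

```text
clock: 25.0
position: [539.2, -152.1, 127.3]
tcp_rot: [[0.975, 0.223, -0.003], [0.223, -0.975, 0.003], [-0.002, -0.004, -1.0]]
wrist_force: [-0.9, 0.0, -0.3]
width: 23.6
gripper_force: 39.3
```

Request:
drive_tool(rows=[[[0, 0, 0, 0, 0, 0.1, 0.9], [0, 0, 0, 0, 0, 0.05, 0.9], [0, 0, 0, 0, 0, 0, 0.9]]])

```text
clock: 25.3
position: [539.2, -152.1, 125.9]
tcp_rot: [[0.975, 0.223, -0.003], [0.223, -0.975, 0.003], [-0.002, -0.004, -1.0]]
wrist_force: [-1.6, -0.9, -0.3]
width: 23.5
gripper_force: 39.4
```

Request:
drive_tool(rows=[[[0, 0, 0, 0, 0, 0.1, 0.9], [0, 0, 0, 0, 0, 0.05, 0.9], [0, 0, 0, 0, 0, 0, 0.9]]])

```text
clock: 25.6
position: [539.3, -152.1, 125.5]
tcp_rot: [[0.975, 0.223, -0.003], [0.223, -0.975, 0.003], [-0.002, -0.003, -1.0]]
wrist_force: [-4.4, 0.6, 8.8]
width: 23.6
gripper_force: 40.5
```

Request:
drive_tool(rows=[[[0, 0, 0, 0, 0, -0.08, 0.9], [0, 0, 0, 0, 0, 0, 0.6], [0, 0, 0, 0, 0, 0, 0.4], [0, 0, 0, 0, 0, 0, 0.4], [0, 0, 0, 0, 0, -0.3, 0.4], [0, 0, 0, 0, 0, -1, 0.4], [0, 0, 0, 0, 0, -2, 0.4], [0, 0, 0, 0, 0, -1.7, 0.4]]])

```text
clock: 26.4
position: [539.6, -152.3, 176.7]
tcp_rot: [[0.975, 0.223, -0.002], [0.223, -0.975, 0.003], [-0.002, -0.003, -1.0]]
wrist_force: [-0.8, -0.0, -0.1]
width: 51.1
gripper_force: 0.0
```

Request:
drive_tool(rows=[[[0, 0, 0, -0.2, 0.12, 0, 1], [0, 0, 0, -0.2, 0.13, 0, 1], [0, 0, 0, 0, 0, 0, 1], [0, 0, 0, 0, 0, 0, 1], [0, 0, 0, 0, 0, 0, 1], [0, 0, 0, 0, 0, 0, 1], [0, 0, 0, 0, 0, 0, 1]]])

```text
clock: 27.1
position: [536.0, -155.4, 175.0]
tcp_rot: [[0.975, 0.223, -0.003], [0.223, -0.975, 0.003], [-0.003, -0.004, -1.0]]
wrist_force: [0.0, 0.1, 0.1]
width: 0.1
gripper_force: 0.0
```

```bash
python3 - <<'E'
from h import *
togo(535.5,-155.5,160,np.radians(12.9))
p=bot.read_camera('wrist');im=p['pixels'];cv2.imwrite('pics/w8.png',im)
for l in [(20,12,157),(20,-12,157),(-20,12,157)]:
    b=np.radians(12.9);print(proj(p,[536+l[0]*np.cos(b)-l[1]*np.sin(b),-155+l[0]*np.sin(b)+l[1]*np.cos(b),157]).round(1))
E
```

```text
t27.10 pos [ 536.  -155.4  175. ] yaw 12.88 tilt [-0.0034  0.0032] shift cm [-0.04  0.    1.5 ] turn z units -0.00 F [0.  0.1 0.1] w 0.1
[[249.2 214.6]]
[[298.3 214.6]]
[[250.8 288.8]]
```

View pics/w8.png

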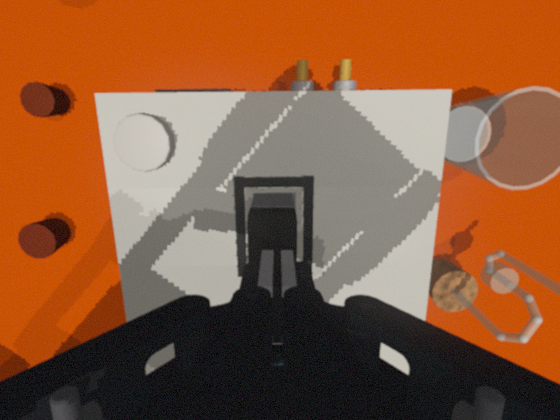

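The fresh cell stands upright in the bay, cap at columns 248–297 with its +x edge at row 207. The closed fingers are over it, so I'll push now.

Request:
drive_tool(rows=[[[0, 0, 0, 0.15, 0, 0.5, 1], [0, 0, 0, 0, 0, 0.5, 1], [0, 0, 0, 0, 0, 0.3, 1], [0, 0, 0, 0, 0, 0.2, 1], [0, 0, 0, 0, 0, 0.15, 1], [0, 0, 0, 0, 0, 0.15, 1], [0, 0, 0, 0, 0, 0.15, 1], [0, 0, 0, 0, 0, 0.15, 1]]])

```text
clock: 27.95
position: [538.1, -155.7, 155.7]
tcp_rot: [[0.975, 0.223, -0.001], [0.223, -0.975, 0.002], [-0.001, -0.002, -1.0]]
wrist_force: [-2.9, 0.0, 9.2]
width: 0.0
gripper_force: 4.3
```

Request:
drive_tool(rows=[[[0, 0, 0, 0, 0, 0.15, 1], [0, 0, 0, 0, 0, 0.15, 1], [0, 0, 0, 0, 0, 0.15, 1], [0, 0, 0, 0, 0, 0.15, 1], [0, 0, 0, 0, 0, 0.15, 1], [0, 0, 0, 0, 0, 0.15, 1]]])

```text
clock: 28.55
position: [538.1, -156.0, 147.3]
tcp_rot: [[0.975, 0.223, -0.001], [0.223, -0.975, 0.001], [-0.001, -0.001, -1.0]]
wrist_force: [-3.7, -0.2, 11.8]
width: 0.3
gripper_force: 5.6
```

Request:
drive_tool(rows=[[[0, 0, 0, 0, 0, 0.15, 1], [0, 0, 0, 0, 0, 0.15, 1], [0, 0, 0, 0, 0, 0.15, 1], [0, 0, 0, 0, 0, 0.15, 1]]])

```text
clock: 28.95
position: [538.1, -156.1, 141.5]
tcp_rot: [[0.975, 0.223, -0.001], [0.223, -0.975, 0.001], [-0.001, -0.001, -1.0]]
wrist_force: [-5.1, -0.4, 12.5]
width: -0.1
gripper_force: 6.2
```

Request:
drive_tool(rows=[[[0, 0, 0, -0.04, 0, 0.15, 1], [0, 0, 0, 0, 0, 0.15, 1], [0, 0, 0, 0, 0, 0.15, 1], [0, 0, 0, 0, 0, 0.15, 1]]])

```text
clock: 29.35
position: [538.0, -156.1, 135.6]
tcp_rot: [[0.975, 0.223, -0.0], [0.223, -0.975, 0.001], [-0.0, -0.001, -1.0]]
wrist_force: [-3.1, -0.2, 12.6]
width: 0.3
gripper_force: 6.2
```

Request:
drive_tool(rows=[[[0, 0, 0, -0.02, 0, 0.15, 1], [0, 0, 0, 0, 0, 0.15, 1], [0, 0, 0, 0, 0, 0.15, 1], [0, 0, 0, 0, 0, 0.05, 1]]])

```text
clock: 29.75
position: [537.9, -156.1, 130.5]
tcp_rot: [[0.975, 0.223, -0.0], [0.223, -0.975, 0.001], [0.0, -0.001, -1.0]]
wrist_force: [-2.6, 0.7, 11.4]
width: 0.2
gripper_force: 5.9
```

Request:
drive_tool(rows=[[[0, 0, 0, 0, 0, 0.1, 1], [0, 0, 0, 0, 0, 0.1, 1], [0, 0, 0, 0, 0, 0.05, 1], [0, 0, 0, 0, 0, 0, 1]]])

```text
clock: 30.15
position: [537.9, -156.1, 128.1]
tcp_rot: [[0.975, 0.223, -0.0], [0.223, -0.975, 0.001], [0.0, -0.001, -1.0]]
wrist_force: [-2.3, 0.4, 11.4]
width: -0.1
gripper_force: 5.7
```

Request:
drive_tool(rows=[[[0, 0, 0, 0, 0, 0.1, 1], [0, 0, 0, 0, 0, 0.05, 1], [0, 0, 0, 0, 0, 0, 1]]])

```text
clock: 30.45
position: [538.0, -156.2, 126.9]
tcp_rot: [[0.975, 0.223, -0.0], [0.223, -0.975, 0.001], [-0.0, -0.001, -1.0]]
wrist_force: [-3.5, -0.1, 13.2]
width: 0.1
gripper_force: 6.8
```

Request:
drive_tool(rows=[[[0, 0, 0, 0, 0, 0.05, 1], [0, 0, 0, 0, 0, 0.03, 1], [0, 0, 0, 0, 0, 0, 1]]])

```text
clock: 30.75
position: [538.0, -156.3, 126.4]
tcp_rot: [[0.975, 0.223, -0.0], [0.223, -0.975, 0.0], [0.0, -0.0, -1.0]]
wrist_force: [-4.9, 0.9, 14.2]
width: 0.0
gripper_force: 7.9
```

Request:
drive_tool(rows=[[[0, 0, 0, 0, 0, 0.04, 1], [0, 0, 0, 0, 0, 0, 1]]])

```text
clock: 30.95
position: [538.1, -156.4, 126.2]
tcp_rot: [[0.975, 0.223, 0.0], [0.223, -0.975, 0.0], [0.0, -0.0, -1.0]]
wrist_force: [-5.4, 0.4, 17.1]
width: 0.1
gripper_force: 8.4
```

Request:
drive_tool(rows=[[[0, 0, 0, 0, 0, -0.2, 1], [0, 0, 0, 0, 0, -0.3, 1], [0, 0, 0, 0, 0, -0.5, 1], [0, 0, 0, 0, 0, -1, 1], [0, 0, 0, 0, 0, -2, 1], [0, 0, 0, 0, 0, -3, 1], [0, 0, 0, 0, 0, -3, 1], [0, 0, 0, 0, 0, -1, 1]]])

```text
clock: 31.75
position: [538.6, -156.2, 236.8]
tcp_rot: [[0.975, 0.223, 0.002], [0.223, -0.975, 0.0], [0.002, 0.0, -1.0]]
wrist_force: [0.2, 0.6, 0.7]
width: 0.0
gripper_force: 0.0
```

Request:
drive_tool(rows=[[[0, 0, 0, -3, 0, -2, 1], [0, 0, 0, -3, 0, 0, 1], [0, 0, 0, -3, 0, 0, 1], [0, 0, 0, 0, 0, 0, 1], [0, 0, 0, 0, 0, 0, 1], [0, 0, 0, 0, 0, 0, 1]]])

```text
clock: 32.35
position: [449.8, -175.5, 253.1]
tcp_rot: [[0.975, 0.223, -0.003], [0.223, -0.975, 0.003], [-0.002, -0.004, -1.0]]
wrist_force: [0.8, 0.1, 0.1]
width: 0.1
gripper_force: 0.0
```

```bash
python3 - <<'E'
from h import *
togo(537,-155,160,np.radians(12.9))
p=bot.read_camera('side');im=p['pixels'];cv2.imwrite('pics/s9.png',cv2.resize(im[130:330,160:400],(720,600),interpolation=cv2.INTER_CUBIC))
for z in (137,157): print(z,(proj(p,[537,-155,z])-[160,130])*3)
E
```

```text
t32.35 pos [ 449.8 -175.5  253.1] yaw 12.88 tilt [-0.0029  0.0032] shift cm [ 8.97 -0.03  9.29] turn z units -0.00 F [0.8 0.1 0.1] w 0.1
137 [[473.70571229 149.53800327]]
157 [[474.69997196 128.85977174]]
```

View pics/s9.png

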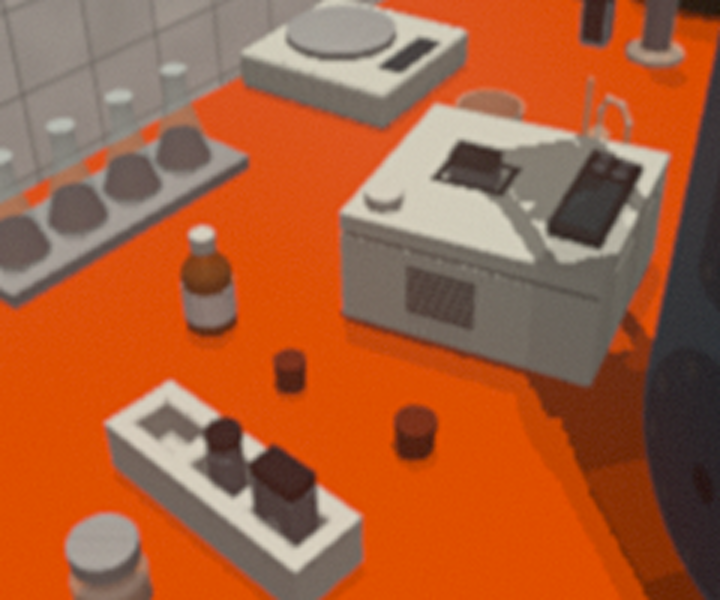

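The side view shows the fresh cell held low: its cap centre is at about (477,155), where 137 mm is expected at (474,150). It looks the same as at the start. The spent cell stands in pocket0 at (287,490), and the bystanders have not moved.

```bash
python3 -c "
from plant import bot
print(bot.job_done())"
```

```text
the job is handed in; nothing more can be done
None
```

The job is handed in: the spent cell stands in pocket0 of the rack, the fresh cell is caught in the analyser bay (push force stayed below about 17 N), and the last camera view before hand-in showed no bystander it covered had moved; the run took about 32 s.

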